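# Click the handheld's battery pack into its desk charger

## Task

Pick up the larger of the two battery packs from the grey mat, stand it in the charger cradle with the larger bay, and push it down past the bay's sprung ball until it clicks and stays held; then let go. The contacts in the bay are delicate, so stop pushing once it has clicked and meets the seat, and leave the smaller pack and the mug where they stand.

Things in the scene. Friction and masses are not known exactly. Their poses are not given: they have to be found in the camera images.
- pack: the larger battery pack, black, upright on the 3 mm thick grey mat: 50 (x) x 26 (y) x 130 mm tall (z up), about 180 g. Origin: centre of its underside. Each 26 mm wide narrow (x) end has a rounded foot edge (radius 5 mm, up to a land ending 25 mm high) and above it a notch 6 mm deep (heights 25 to 37 mm) for the ball; same both ways round. Grip the broad faces, 26 mm apart
- charger: the cradle with the larger bay: grey block 96 (x) x 66 (y) x 82 mm tall (z up), fixed. Origin: centre of its underside. The bay is a vertical well 52 (x) x 28 mm (y), 1 mm clear of the pack all round, with a 45 degree lead-in over its top 6 mm (64 x 40 mm at the rim). Its hard seat is height-adjusted: anywhere from 42 to 67 mm below the rim, different every time, not told
- charger_mouth (a point): centre of the bay's mouth, at rim height (82 mm above the desk), axes as the charger's. Forces: passing the ball takes a push of 5 to 11 N; it falls away at the click, then the hard seat is met and the force shoots up. Creep (under 15 mm/s) and end the push at 13 to 16 N; over 40 N between pack and charger damages the contacts
- ball (a joint): how far (m) the sprung steel ball (9 mm across) in the bay's +x wall is pressed back: 0 is fully out, standing 4 mm into the bay; at most 0.006. Its centre is 31 mm above the seat and moves up and down with the seat's setting. The foot first meets it 31 to 34 mm above the seat; it snaps out into the notch (0 again) 2 to 3 mm above the seat: the click
- slim_pack: the smaller battery pack, a bystander on the same mat: black, 36 (x) x 20 (y) x 95 mm tall. Origin: centre of its underside
- slim_charger: the cradle with the smaller bay, empty, fixed, not to be used: grey block 80 (x) x 58 (y) x 55 mm tall, bay 38 x 22 mm. Origin: centre of its underside
- mug: white mug, a bystander: 76 mm across, 90 mm tall, handle to its +y side. Origin: centre of its underside
Things that resemble listed ones, but are neither listed nor needed, are in the scene too. What is shaped like the pack but pink is not meant. What is shaped like the charger but orange is not meant.

How it is judged:
On the way, in this order (a step that is already met when the one before it is completed fails the run):
1. the larger pack is lifted clear of the mat (height (world z) of pack above 0.03 m), for 0.1 s.
2. the pack stands in the larger bay, its foot more than 8 mm below the rim (z of pack in the frame of charger_mouth below -0.008 m and horizontal distance between pack and charger_mouth below 0.005 m), for 0.1 s.
At the end, for the whole second after the job is handed in: the larger pack stands upright (within 0.08 rad) and at rest in the larger bay, within 4 mm of its axis, its foot more than 38 mm below the rim, with the ball sprung out into the pack's notch (ball within 1 mm of fully out) (z of pack in the frame of charger_mouth below -0.038 m and horizontal distance between pack and charger_mouth below 0.004 m and angle between pack's own z axis and vertical below 0.08 rad and value of joint ball below 0.001 m and linear speed of pack below 0.02 m/s); the robot touches nothing.
It fails at once if the pack is forced: more than 40 N between pack and charger (contact force between pack and charger above 40 N).
It fails at once if the smaller pack is pushed 30 mm or more, or tipped (distance of slim_pack from where it was at the start of the episode above 0.03 m or angle between slim_pack's own z axis and vertical above 0.5 rad).
It fails at once if the mug is pushed 30 mm or more, or tipped (distance of mug from where it was at the start of the episode above 0.03 m or angle between mug's own z axis and vertical above 0.5 rad).
It also fails if it takes over 48 s, if anything falls off the work surface, if the arm or the gripper's body presses on something with over 40 N, if the wrist force passes 120 N, or if a joint passes its speed limit or range.

## Robot

A 6-joint arm with a two-finger parallel gripper is mounted at the origin on the work surface. World frame = base frame: x ahead of the robot, y to its left, z up, the work surface at z = 0. Lengths are in m, angles in rad, forces in N, time in s.
With the tool pointing down it reaches from about 0.35 to 0.775 m from the base axis. Payload 7.3 kg.
Tool frame: the origin (TCP) lies between the finger pads; the fingertips stand 17 mm ahead of it and the grasp point (between the pads) lies 2 mm behind it; z points along the fingers, y is the direction in which the jaws open and shut (so a half turn about z gives the same grasp; the last joint's range is limited). The gripper opens to 92 mm and grips with 3 to 60 N. Pads are 19 mm wide; open, the fingers measure 130 mm over their backs; the gripper's body (75 mm by 190 mm) begins 47 mm behind the grasp point.
Start: joints at [-1.393, 0.342, 1.524, -0, 1.275, -0.146], TCP at [0.167, -0.498, 0.244] pointing down, gripper open.
Joint ranges: [-2.53, 2.53], [-0.77, 2.02], [0.04, 2.7], [-1, 4.14], [0.28, 2.66], [-3.11, 3.11]. Speed limits (rad/s): [2.57, 2.57, 3.14, 3.14, 3.14, 3.14].

## Interface

Orientations are given as [roll, pitch, yaw] about the fixed x, y, z axes, in that order (R = Rz(yaw) Ry(pitch) Rx(roll)).
In Python, from cell import sensors, vision, hand_in gives the robot as it stands.
- The arm moves only by the tool step_arm, never from a script. Its argument "series" is a list of rows, each a list of 5 numbers: the opening, from 0 (shut) to 1 (fully open), then the shift along the world's x, y, z each as a share of 25 mm, from -1 to 1, then the turn about the world's z as a share of 0.08 rad, from -1 to 1. A call has 1 to 12 rows; each row shifts and turns the commanded pose from where the row before left it; what a row does not reach is not made up. A row lasts 1/10 s, in which the tool goes at most 50 mm and 8.59 degrees, less where a joint would pass 70% of its speed; a pose out of reach is approached as far as the arm can. A call with a number of a shift or a turn outside -1 to 1 is refused whole. A call with a gripper value outside its range is refused whole. The fingers move at their own pace and stop on an object; "squeeze" is the grip in N (left out, the last holds). Time passes only in rows, so rows that do not move let the fingers close. It gives the time, the measured TCP pose, the force and the opening at its end, in the units of the state.
- sensors.observe(): the state, without advancing time (a new reading comes with each control period).
- vision.read_camera(name): name is "side" or "top"; returns a dict with "pixels" (480x640x3 uint8, blue, green, red), "range_z" (480x640 float32, m along the optical axis (not along the pixel's ray), 0 where there is no reading), "camera_matrix" (3x3 intrinsics, pixels), "pose" (4x4, takes a point from camera to world coordinates). Camera axes: x right, y down, z forward; pixel columns grow to the right and rows downward; lengths in m; the calibration is good to about 2 mm. A picture is of the moment at which its call begins.
- hand_in(): hands the job in, once; it reports no verdict.
The state is a dict: "time": time; "qpos": joint angles; "qvel": joint speeds; "joint_efforts": joint torques, N m; "tool_pos": TCP position; "tool_rot": TCP orientation; "contact_force": force on the tool from outside, world axes, zero at the start; "torque": the same for the moment, N m; "opening": finger opening in m.
Only numpy, scipy, OpenCV 4.12 (cv2) and the standard library are available. Lean on these libraries where they do the work, as an engineer would, in place of code of your own. Each camera call takes 0.05 s, during which the arm holds its last target.

## Working session

There is one attempt and no reset: what is moved stays moved. The work goes in short steps, Python scripts to look and compute and a tool call to move; the robot and the scene stay as the last step left them, time stands still between calls to the robot, and variables do not carry over. Pictures are saved under pics/ and viewed, and the job is handed in when it is done.

Besides the shell and the picture viewer there is one more tool, called by a JSON object that holds its "name" and its "arguments", one argument or row to a line. step_arm: Moves the arm, as the interface text tells. Its arguments: {"type":"object","properties":{"series":{"type":"array","items":{"type":"array","items":{"type":"number","minimum":-1,"maximum":1}}},"squeeze":{"type":"number"}},"required":["series"]}

```bash
mkdir -p pics; ls; python3 - <<'E'
from cell import sensors, vision
import cv2,numpy as np
print(sensors.observe())
for n in ("side","top"):
    r=vision.read_camera(n); cv2.imwrite(f"pics/{n}0.png",r["pixels"]); np.savez(f"{n}0.npz",**r)
    print(n,r["camera_matrix"].round(1).tolist(),r["pose"].round(3).tolist())
E
```

```text
pics
{'time': 0.0, 'qpos': array([-1.39300781e+00,  3.42701123e-01,  1.52504097e+00, -5.01533657e-06,
        1.27539537e+00, -1.45987063e-01]), 'qvel': array([-0.00087278,  0.00037805,  0.00127722,  0.00057827,  0.00079009,
        0.001749  ]), 'joint_efforts': array([-1.39203876e-03, -4.31246138e+01, -2.44225931e+01,  7.15543795e-02,
        5.57404803e-02, -1.14083439e-04]), 'tool_pos': array([ 0.16698389, -0.49732272,  0.2430478 ]), 'tool_rot': array([-3.14006358e+00, -2.19976331e-04,  3.23776871e-01]), 'contact_force': array([0.27087391, 1.16241274, 0.50593275]), 'torque': array([-0.02280149,  0.03998063,  0.02287477]), 'opening': 0.09160790290378017}
side [[475.0, 0.0, 318.3], [0.0, 475.0, 234.1], [0.0, 0.0, 1.0]] [[-0.88, -0.326, 0.344, 0.313], [-0.474, 0.601, -0.643, 0.451], [0.003, -0.729, -0.684, 0.626], [0.0, 0.0, 0.0, 1.0]]
top [[623.4, 0.0, 319.7], [0.0, 623.4, 237.9], [0.0, 0.0, 1.0]] [[0.014, -0.999, 0.036, 0.508], [-1.0, -0.014, -0.008, -0.023], [0.008, -0.036, -0.999, 1.089], [0.0, 0.0, 0.0, 1.0]]
```

View pics/side0.png

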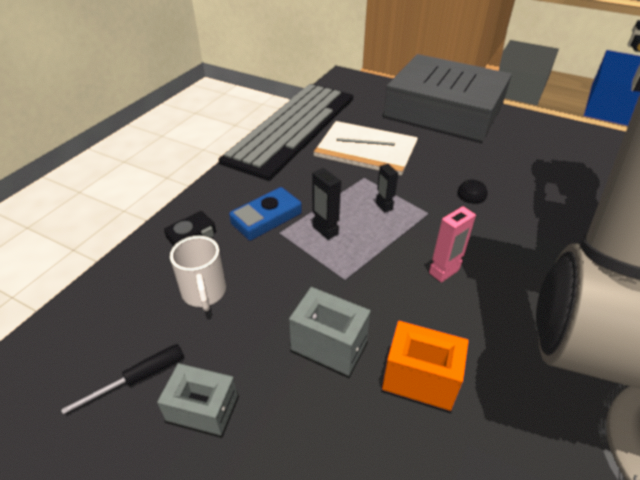

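View pics/top0.png

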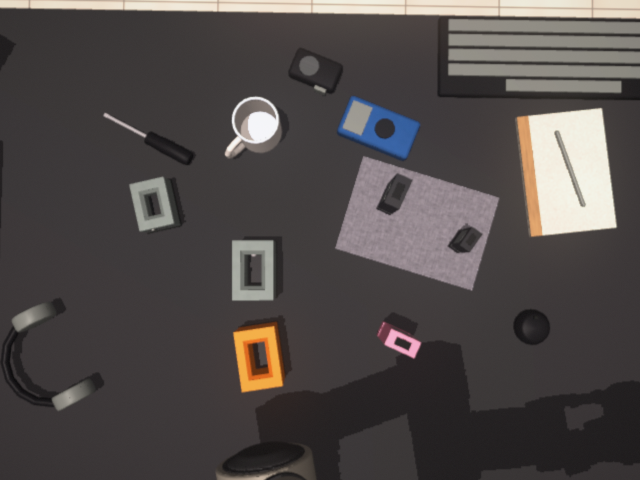

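Candidates for the pack:
- Black large: side (326,203), top (395,195).
- Black slim: side (387,187), top (465,238).
- Pink look-alike: side (453,243), top (402,340).

Candidates for the cradle:
- Grey large: side (330,328), top (253,270).
- Grey small: side (198,398), top (154,204).
- Orange: side (427,362), top (259,357).

I choose the larger black pack and the larger grey cradle. Next I'll measure both and check a crop.

```bash
cat > h.py <<'E'
import numpy as np,cv2
def load(f): return dict(np.load(f))
def world(r):
    K=r["camera_matrix"];d=r["range_z"];v,u=np.mgrid[:480,:640]
    P=np.stack([(u-K[0,2])/K[0,0]*d,(v-K[1,2])/K[1,1]*d,d],-1)@r["pose"][:3,:3].T+r["pose"][:3,3]
    P[d<=0]=np.nan
    return P
def ray(r,uv,z):
    K=r["camera_matrix"];uv=np.atleast_2d(uv).astype(float)
    D=np.c_[(uv[:,0]-K[0,2])/K[0,0],(uv[:,1]-K[1,2])/K[1,1],np.ones(len(uv))]@r["pose"][:3,:3].T
    o=r["pose"][:3,3]; return (o+D*((z-o[2])/D[:,2])[:,None])[:,:2]
def proj(r,p):
    T=np.linalg.inv(r["pose"]);q=T[:3,:3]@np.asarray(p)+T[:3,3];k=r["camera_matrix"]@q;return k[:2]/k[2]
E
python3 - <<'E'
from h import *
for n in("top","side"):
    r=load(n+"0.npz");P=world(r);Z=P[...,2]
    for nm,(x0,x1,y0,y1),zs in (("pack",(.50,.66,-.2,-.08),(.10,.145)),("slim",(.45,.6,-.32,-.2),(.08,.11)),("charger",(.38,.53,.02,.15),(.072,.092)),("slimch",(.45,.65,.2,.35),(.045,.065)),("mug",(.55,.75,.0,.2),(.08,.1)),("pink",(.3,.42,-.25,-.1),(.11,.15))):
        m=(P[...,0]>x0)&(P[...,0]<x1)&(P[...,1]>y0)&(P[...,1]<y1)
        mm=m&(Z>zs[0])&(Z<zs[1])
        if mm.sum()<5: print(n,nm,"none",np.nanmax(Z[m]) if m.any() else ''); continue
        q=P[mm]; h=np.median(q[:,2][q[:,2]>np.percentile(q[:,2],60)])
        s=np.abs(q[:,2]-h)<.006; q=q[s]
        rc=cv2.minAreaRect(q[:,:2].astype(np.float32)*1000)
        print(n,nm,len(q),"z",h.round(4),"rect",np.round(rc[0],1),np.round(rc[1],1),round(rc[2],1))
    # mat
    img=r["pixels"]
    print("mat z",np.nanmedian(Z[(P[...,0]>.50)&(P[...,0]<.53)&(P[...,1]>-.2)&(P[...,1]<-.1)]))
t=cv2.imread("pics/top0.png");s=cv2.imread("pics/side0.png")
a=cv2.resize(t[150:310,220:420],(800,640),interpolation=2)[:,:]
cv2.imwrite("pics/crop.png",np.hstack([cv2.resize(t[160:310,220:420],(400,300),interpolation=2),cv2.resize(s[150:375,270:420],(400,600),interpolation=2)[:300]*1]))
cv2.imwrite("pics/crop2.png",np.hstack([cv2.resize(t[150:310,220:480],(400,246),interpolation=2)[:246],cv2.resize(s[155:255,280:440],(400,246),interpolation=2)]))
cv2.imwrite("pics/c3.png",np.vstack([cv2.resize(t[170:220,370:430],(600,500),interpolation=2)]))
E
```

```text
top pack 552 z 0.1345 rect [ 617.5 -150.1] [26.  50.6] 66.4
top slim 297 z 0.0996 rect [ 545.8 -271.5] [20.5 36.4] 55.3
top charger 1988 z 0.0835 rect [454.9  75.5] [152.1  67.5] 3.0
top slimch 1350 z 0.0562 rect [599.1 249.3] [80.7 59.5] 13.7
top mug 241 z 0.0907 rect [722.8  75.7] [53.4 74.6] 0.6
top pink 567 z 0.1318 rect [ 383.8 -159.3] [50.6 26.1] 66.0
mat z 0.002790463048679137
side pack 335 z 0.1323 rect [ 619.4 -148.8] [29. 52.] 66.7
side slim 164 z 0.0972 rect [ 547.  -270.5] [21.8 38.7] 57.1
side charger 2394 z 0.0821 rect [454.8  76.9] [152.2  69.5] 2.6
side slimch 2183 z 0.0554 rect [601.1 250.2] [81.9 59.5] 13.6
side mug 305 z 0.0893 rect [723.4  77.3] [52.7 76.3] 0.1
side pink 417 z 0.1296 rect [ 385.7 -158.1] [52.6 27.5] 67.2
mat z 0.001696915388492315
```

View pics/crop2.png

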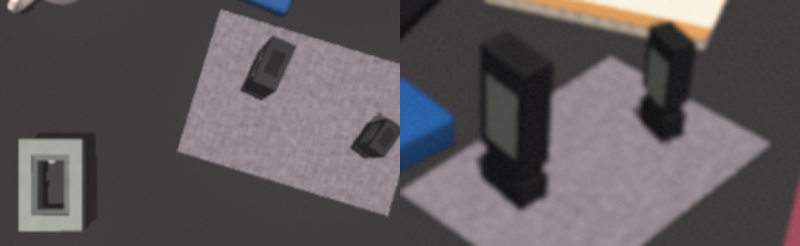

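View pics/c3.png

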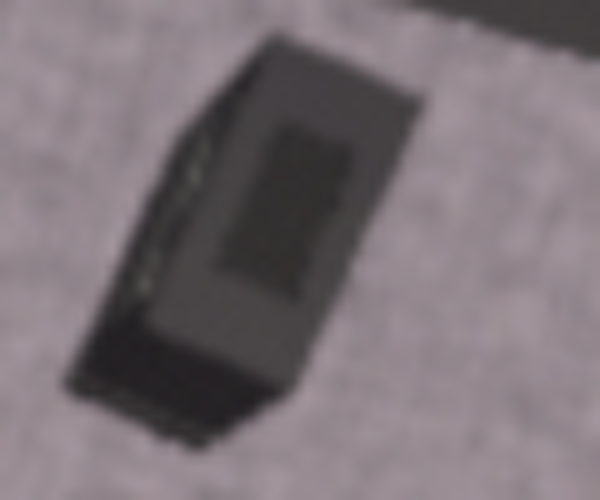

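```bash
python3 - <<'E'
from h import *
for n,c in(("top",(253,270)),("side",(330,320))):
    r=load(n+"0.npz");P=world(r);Z=P[...,2]
    hsv=cv2.cvtColor(r["pixels"],cv2.COLOR_BGR2HSV)
    print(n,"hsv",hsv[c[1]-25 if n=='top' else 320,c[0]])
    m=(np.abs(Z-.083)<.005)&(hsv[...,1]<90)&(P[...,0]>.35)&(P[...,0]<.55)&(P[...,1]>.0)&(P[...,1]<.15)
    m=m.astype(np.uint8); k,l,st,ce=cv2.connectedComponentsWithStats(m); i=1+st[1:,4].argmax(); m=(l==i).astype(np.uint8)
    cs,hi=cv2.findContours(m,cv2.RETR_CCOMP,cv2.CHAIN_APPROX_NONE)
    h=np.median(Z[m>0]); 
    for cc in sorted(cs,key=cv2.contourArea)[-2:]:
        w=ray(r,cc[:,0],h)*1000
        rc=cv2.minAreaRect(w.astype(np.float32)); print(n,"h",h.round(4),np.round(rc[0],1),np.round(rc[1],1),round(rc[2],2))
    # mask of well region on side image
    pm=(np.abs(P[...,0]-.618)<.06)&(np.abs(P[...,1]+.15)<.06)&(Z>.01)
t=load("top0.npz");cv2.imwrite("pics/ch.png",cv2.resize(t["pixels"][230:310,215:295],(600,600),interpolation=2))
s=load("side0.npz");cv2.imwrite("pics/chs.png",cv2.resize(s["pixels"][280:380,280:380],(600,600),interpolation=2))
# two-view triangulation check of the pack top corners
E
```

```text
top hsv [ 45  12 170]
top h 0.082 [490.9  76.3] [63.7 39. ] 3.02
top h 0.082 [491.9  77.2] [95.2 64.5] 0.94
side hsv [54 13 97]
side h 0.0814 [493.6  79. ] [38.6 61.6] 89.05
side h 0.0814 [493.3  79. ] [97.  68.9] 1.07
```

View pics/ch.png

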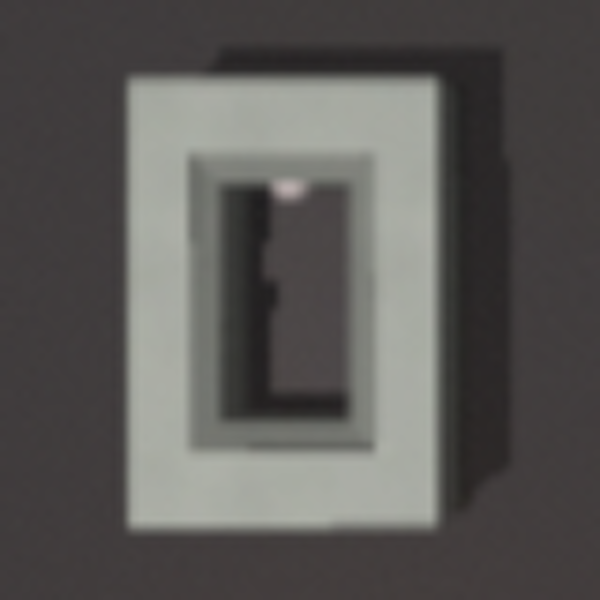

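View pics/chs.png

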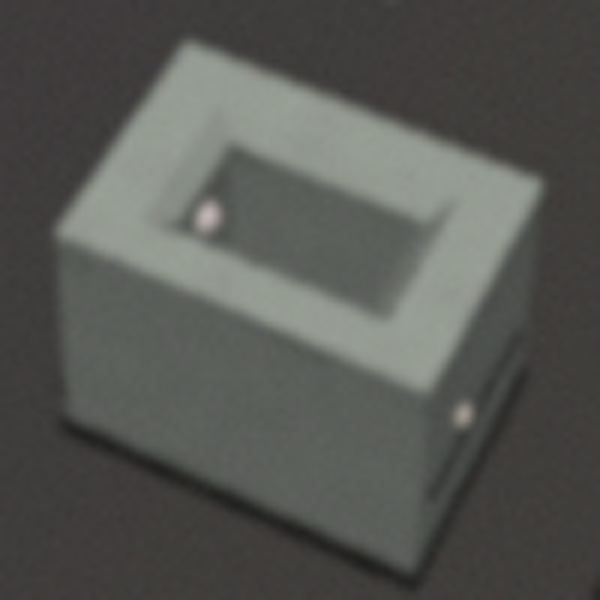

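The crop shows the tall black pack at crop (270,68) and the slim one at (378,137). The cradle bay is clean, and its ball shows on the far (+x) wall. Moving towards the pack.

{"name": "step_arm", "arguments": {
  "series": [
    [1,1,0.77,0,-0.8],
    [1,1,0.77,0,-0.8],
    [1,1,0.77,0,-0.8],
    [1,1,0.77,0,-0.8],
    [1,1,0.77,0,-0.8],
    [1,1,0.77,0,-0.8],
    [1,1,0.77,0,-0.8],
    [1,1,0.77,0,-0.8],
    [1,1,0.77,0,-0.8],
    [1,1,0.77,0,-0.8],
    [1,1,0.77,0,-0.8],
    [1,1,0.77,0,-0.4]
  ],
  "squeeze": 50
}}

```text
time: 1.3
tool_pos: [0.4678, -0.2657, 0.2434]
tool_rot: [-3.142, 0.001, -0.414]
contact_force: [0.6, -0.9, 0.2]
opening: 0.0918
```

{"name": "step_arm", "arguments": {
  "series": [
    [1,0.86,0.664,0,0],
    [1,0.86,0.664,0,0],
    [1,0.86,0.664,0,0],
    [1,0.86,0.664,0,0],
    [1,0.86,0.664,0,0],
    [1,0.86,0.664,0,0],
    [1,0.86,0.664,0,0],
    [1,0,0,-0.6,0],
    [1,0,0,-0.6,0],
    [1,0,0,0,0],
    [1,0,0,0,0]
  ]
}}

```text
time: 2.4
tool_pos: [0.6174, -0.1506, 0.2136]
tool_rot: [3.141, 0.001, -0.412]
contact_force: [-0.1, -0.2, -0.6]
opening: 0.0916
```

```bash
python3 - <<'E'
from cell import sensors, vision
from h import *
print(sensors.observe()["tool_pos"],sensors.observe()["contact_force"])
o=[]
for n in ("side","top"):
    r=vision.read_camera(n); np.savez(f"{n}1.npz",**r); o.append(r["pixels"])
cv2.imwrite("pics/a1.png",np.hstack([cv2.resize(o[0][60:300,200:520],(400,300)),cv2.resize(o[1][80:320,280:600],(400,300))]))
E
```

```text
[ 0.61740978 -0.150552    0.21357663] [-0.12387332 -0.23223745 -0.62202983]
```

View pics/a1.png

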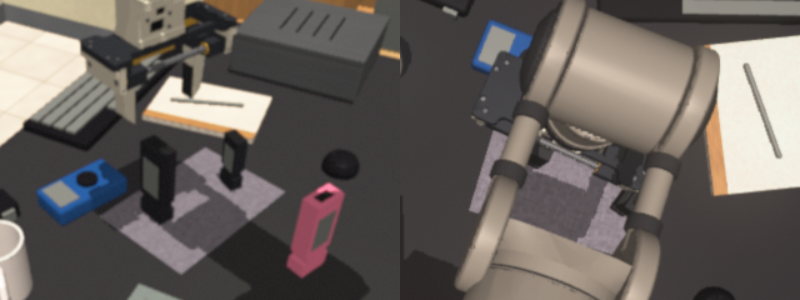

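The view shows the pack at (157,150) in the left half, standing between and below the open fingers. The slim pack is well clear. Descending.

{"name": "step_arm", "arguments": {
  "series": [
    [1,0.02,0.02,-0.7,0],
    [1,0.02,0.02,-0.7,0],
    [1,0,0,-0.7,0],
    [1,0,0,-0.7,0],
    [1,0,0,-0.6,0],
    [1,0,0,-0.6,0],
    [1,0,0,-0.46,0],
    [1,0,0,0,0]
  ]
}}

```text
time: 3.3
tool_pos: [0.6179, -0.1494, 0.1012]
tool_rot: [3.141, 0.002, -0.412]
contact_force: [0.6, 0.0, -0.8]
opening: 0.0919
```

{"name": "step_arm", "arguments": {
  "series": [
    [0,0,0,0,0],
    [0,0,0,0,0],
    [0,0,0,0,0],
    [0,0,0,0,0],
    [0,0,0,0,0],
    [0,0,0,0,0],
    [0,0,0,0,0],
    [0,0,0,0,0]
  ]
}}

```text
time: 4.1
tool_pos: [0.6186, -0.1495, 0.1022]
tool_rot: [3.142, 0.0, -0.412]
contact_force: [-0.3, -0.4, 1.0]
opening: 0.0326
```

{"name": "step_arm", "arguments": {
  "series": [
    [0,0,0,0,0],
    [0,0,0,0,0],
    [0,0,0,0,0],
    [0,0,0,0,0]
  ]
}}

```text
time: 4.5
tool_pos: [0.6185, -0.1495, 0.1021]
tool_rot: [3.141, 0.0, -0.412]
contact_force: [0.7, -0.4, -0.4]
opening: 0.0254
```

{"name": "step_arm", "arguments": {
  "series": [
    [0,0,0,0.4,0],
    [0,0,0,0.7,0],
    [0,0,0,0.7,0],
    [0,0,0,0.7,0],
    [0,0,0,0.7,0],
    [0,0,0,0.7,0],
    [0,0,0,0.4,0],
    [0,0,0,0,0]
  ]
}}

```text
time: 5.3
tool_pos: [0.6192, -0.1498, 0.2118]
tool_rot: [-3.141, -0.003, -0.412]
contact_force: [0.0, -0.4, -1.8]
opening: 0.0258
```

```bash
python3 - <<'E'
from cell import sensors, vision
from h import *
print(sensors.observe()["tool_pos"],sensors.observe()["contact_force"])
r=vision.read_camera("side"); np.savez("side2.npz",**r)
cv2.imwrite("pics/a2.png",r["pixels"])
E
```

```text
[ 0.61924936 -0.14977192  0.21175186] [ 0.03485008 -0.383408   -1.84291148]
```

View pics/a2.png

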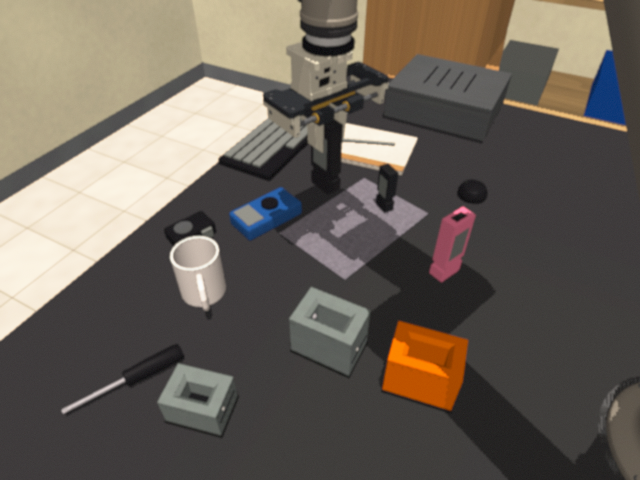

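The pack is held upright under the gripper at (326,165), clear of the mat. Moving over the bay.

{"name": "step_arm", "arguments": {
  "series": [
    [0,-0.422,0.76,0,0.45],
    [0,-0.422,0.76,0,0.45],
    [0,-0.422,0.76,0,0.45],
    [0,-0.422,0.76,0,0.45],
    [0,-0.422,0.76,0,0.45],
    [0,-0.422,0.76,0,0.45],
    [0,-0.422,0.76,0,0.45],
    [0,-0.422,0.76,0,0.45],
    [0,-0.422,0.76,0,0.45],
    [0,-0.422,0.76,0,0.45],
    [0,-0.422,0.76,0,0.45],
    [0,-0.422,0.76,0,0.45]
  ]
}}

```text
time: 6.55
tool_pos: [0.4909, 0.0792, 0.2087]
tool_rot: [3.142, 0.002, 0.021]
contact_force: [-0.3, 0.6, -2.2]
opening: 0.0257
```

{"name": "step_arm", "arguments": {
  "series": [
    [0,0,0,0,0],
    [0,0,0,0,0],
    [0,0,0,0,0]
  ]
}}

```text
time: 6.85
tool_pos: [0.4922, 0.0779, 0.2094]
tool_rot: [3.141, 0.0, 0.019]
contact_force: [-0.3, 0.2, -2.0]
opening: 0.0256
```

```bash
python3 - <<'E'
from cell import sensors, vision
from h import *
print(sensors.observe())
for n in ("side","top"):
    r=vision.read_camera(n); np.savez(f"{n}3.npz",**r)
    if n=="side": cv2.imwrite("pics/a3.png",cv2.resize(r["pixels"][200:390,240:440],(600,570),interpolation=2))
    else: cv2.imwrite("pics/a3t.png",cv2.resize(r["pixels"][190:340,160:360],(600,450),interpolation=2))
E
```

```text
{'time': 6.85, 'qpos': array([ 3.19332744e-03,  3.25519582e-01,  1.64952721e+00, -4.10532811e-04,
        1.16690732e+00,  1.55528687e+00]), 'qvel': array([-0.00775096,  0.00060885, -0.00373422,  0.00261776,  0.00156392,
       -0.00018091]), 'joint_efforts': array([ 4.48003197e-01, -4.19754946e+01, -2.36116076e+01,  5.74187329e-02,
       -6.14119694e-02, -8.31042016e-04]), 'tool_pos': array([0.49224184, 0.07785863, 0.20937584]), 'tool_rot': array([3.14122086e+00, 3.67298643e-04, 1.88641223e-02]), 'contact_force': array([-0.27544945,  0.23627192, -2.03518421]), 'torque': array([ 0.06877915,  0.00295701, -0.00868134]), 'opening': 0.02560612760223932}
```

View pics/a3.png

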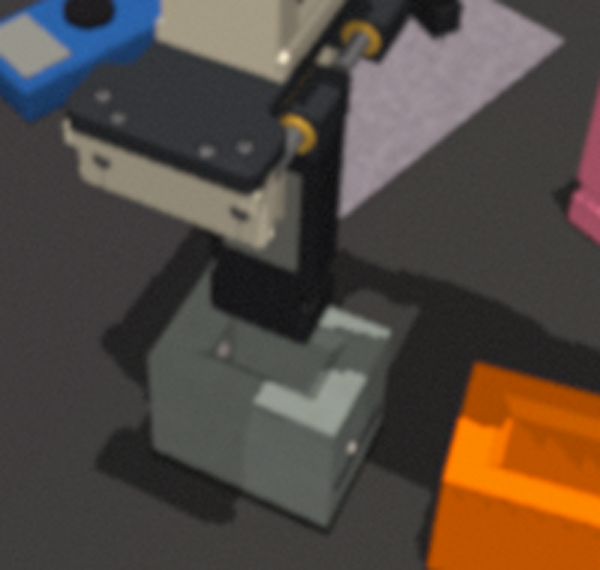

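View pics/a3t.png

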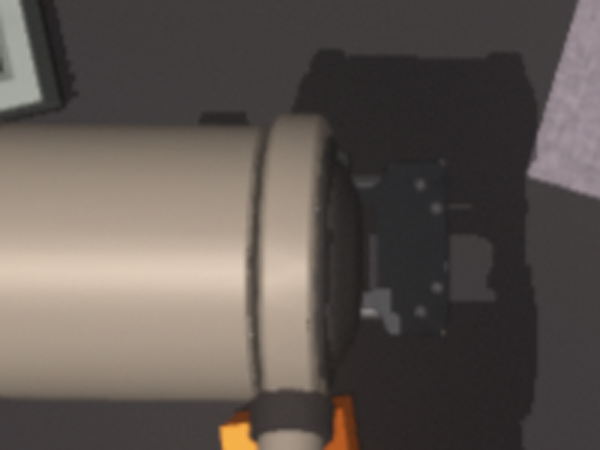

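```bash
python3 - <<'E'
from h import *
r=load("side3.npz");P=world(r)
m=(np.abs(P[...,0]-.492)<.04)&(np.abs(P[...,1]-.078)<.03)&(P[...,2]>.095)&(P[...,2]<.135)
q=P[m];print(len(q),"zmin",np.percentile(q[:,2],[1,5]))
for lo,hi in ((.116,.133),(.1,.134)):
    a=q[(q[:,2]>lo)&(q[:,2]<hi)]
    print(lo,"x",np.percentile(a[:,0],[2,50,98]).round(4),"y",np.percentile(a[:,1],[2,50,98]).round(4))
    rc=cv2.minAreaRect(a[:,:2].astype(np.float32)*1000);print(rc)
f=q[(q[:,0]>.475)&(q[:,0]<.51)&(q[:,2]>.116)];print("y face",np.median(f[:,1]),np.polyfit(f[:,0],f[:,1],1))
f=q[(q[:,1]<.086)&(q[:,2]>.116)];print("x face",np.median(f[:,0]),len(f))
E
```

```text
507 zmin [0.11019412 0.11160789]
0.116 x [0.4682 0.4874 0.5173] y [0.0691 0.0915 0.093 ]
((488.2842712402344, 88.73333740234375), (55.560935974121094, 23.294803619384766), 26.691490173339844)
0.1 x [0.4682 0.4883 0.5175] y [0.0689 0.0915 0.093 ]
((490.5065002441406, 86.81365966796875), (55.284854888916016, 24.58723258972168), 19.891334533691406)
y face 0.09168410940999727 [0.01558703 0.08402289]
x face 0.4688500757471194 84
```

Side view readings: pack centre (493.8, 78.7) mm against bay centre (493.4, 79.0), yaw 0.016, foot at about 0.110 m. The pack is aligned, so I'll descend to just above the rim and then creep.

{"name": "step_arm", "arguments": {
  "series": [
    [0,0,0,-0.3,0],
    [0,0,0,-0.3,0],
    [0,0,0,-0.3,0],
    [0,0,0,-0.1,0],
    [0,0,0,0,0]
  ]
}}

```text
time: 7.45
tool_pos: [0.4916, 0.0784, 0.184]
tool_rot: [3.142, 0.001, 0.02]
contact_force: [-0.6, -0.5, -0.8]
opening: 0.0258
```

{"name": "step_arm", "arguments": {
  "series": [
    [0,0,0,-0.048,0],
    [0,0,0,-0.048,0],
    [0,0,0,-0.048,0],
    [0,0,0,-0.048,0],
    [0,0,0,-0.048,0],
    [0,0,0,-0.048,0]
  ]
}}

```text
time: 8.05
tool_pos: [0.492, 0.0785, 0.1775]
tool_rot: [3.142, 0.0, 0.02]
contact_force: [-0.9, 0.1, -0.9]
opening: 0.0254
```

Foot is at about 0.078 m, inside the lead-in, with no force.

{"name": "step_arm", "arguments": {
  "series": [
    [0,0,0,-0.048,0],
    [0,0,0,-0.048,0],
    [0,0,0,-0.048,0],
    [0,0,0,-0.048,0]
  ]
}}

```text
time: 8.45
tool_pos: [0.4923, 0.0779, 0.1731]
tool_rot: [3.14, -0.001, 0.02]
contact_force: [-0.1, -3.6, 0.0]
opening: 0.026
```

{"name": "step_arm", "arguments": {
  "series": [
    [0,0,0,-0.048,0],
    [0,0,0,-0.048,0],
    [0,0,0,-0.048,0]
  ]
}}

```text
time: 8.75
tool_pos: [0.492, 0.0779, 0.169]
tool_rot: [3.141, -0.0, 0.02]
contact_force: [-0.0, -5.8, 1.8]
opening: 0.0258
```

The wall is pressing towards -y, so I'll ease the tool slightly that way.

{"name": "step_arm", "arguments": {
  "series": [
    [0,0,-0.02,0,0],
    [0,0,-0.015,0,0],
    [0,0,0,0,0]
  ]
}}

```text
time: 9.05
tool_pos: [0.4919, 0.0777, 0.1689]
tool_rot: [-3.141, 0.0, 0.02]
contact_force: [0.7, -2.2, -2.8]
opening: 0.0257
```

{"name": "step_arm", "arguments": {
  "series": [
    [0,0,0,-0.048,0],
    [0,0,0,-0.048,0]
  ]
}}

```text
time: 9.25
tool_pos: [0.4918, 0.0777, 0.1667]
tool_rot: [-3.141, 0.0, 0.02]
contact_force: [0.7, -2.5, -1.2]
opening: 0.0257
```

{"name": "step_arm", "arguments": {
  "series": [
    [0,0,-0.02,0,0],
    [0,0,0,-0.048,0],
    [0,0,0,-0.048,0],
    [0,0,0,-0.048,0]
  ]
}}

```text
time: 9.65
tool_pos: [0.4919, 0.0773, 0.163]
tool_rot: [-3.141, 0.0, 0.02]
contact_force: [-0.2, -0.7, -0.7]
opening: 0.026
```

{"name": "step_arm", "arguments": {
  "series": [
    [0,0,0,-0.048,0],
    [0,0,0,-0.048,0],
    [0,0,0,-0.048,0]
  ]
}}

```text
time: 9.95
tool_pos: [0.4916, 0.0772, 0.1596]
tool_rot: [3.142, 0.001, 0.02]
contact_force: [-2.9, 1.0, 2.6]
opening: 0.0255
```

The force along -x with some z means the foot is meeting the ball at a foot height of about 0.060. The seat should then be near 0.027, which is TCP at about 0.127.

{"name": "step_arm", "arguments": {
  "series": [
    [0,0,0,-0.04,0],
    [0,0,0,-0.04,0]
  ]
}}

```text
time: 10.15
tool_pos: [0.4916, 0.0771, 0.1575]
tool_rot: [3.142, 0.001, 0.02]
contact_force: [-3.1, 0.8, 2.2]
opening: 0.0256
```

{"name": "step_arm", "arguments": {
  "series": [
    [0,0,0,-0.04,0],
    [0,0,0,-0.04,0]
  ]
}}

```text
time: 10.35
tool_pos: [0.4916, 0.0771, 0.1553]
tool_rot: [3.142, 0.001, 0.02]
contact_force: [-3.2, -0.7, 2.6]
opening: 0.0257
```

{"name": "step_arm", "arguments": {
  "series": [
    [0,0,0,-0.04,0],
    [0,0,0,-0.04,0]
  ]
}}

```text
time: 10.55
tool_pos: [0.4916, 0.0771, 0.1532]
tool_rot: [3.142, 0.001, 0.02]
contact_force: [-4.3, 0.4, 1.9]
opening: 0.0255
```

{"name": "step_arm", "arguments": {
  "series": [
    [0,0,0,-0.04,0],
    [0,0,0,-0.04,0]
  ]
}}

```text
time: 10.75
tool_pos: [0.4917, 0.0771, 0.1513]
tool_rot: [3.142, 0.001, 0.02]
contact_force: [-4.8, -0.1, 1.8]
opening: 0.0254
```

{"name": "step_arm", "arguments": {
  "series": [
    [0,0,0,-0.04,0],
    [0,0,0,-0.04,0]
  ]
}}

```text
time: 10.95
tool_pos: [0.4917, 0.0771, 0.1493]
tool_rot: [3.142, 0.001, 0.02]
contact_force: [-4.3, 0.0, 1.4]
opening: 0.0261
```

{"name": "step_arm", "arguments": {
  "series": [
    [0,0,0,-0.04,0],
    [0,0,0,-0.04,0]
  ]
}}

```text
time: 11.15
tool_pos: [0.4917, 0.0771, 0.1473]
tool_rot: [3.142, 0.001, 0.02]
contact_force: [-5.4, 0.1, 1.0]
opening: 0.0261
```

{"name": "step_arm", "arguments": {
  "series": [
    [0,0,0,-0.04,0],
    [0,0,0,-0.04,0]
  ]
}}

```text
time: 11.35
tool_pos: [0.4917, 0.0771, 0.1453]
tool_rot: [3.142, 0.001, 0.02]
contact_force: [-4.4, 0.6, 0.7]
opening: 0.0255
```

{"name": "step_arm", "arguments": {
  "series": [
    [0,0,0,-0.04,0],
    [0,0,0,-0.04,0]
  ]
}}

```text
time: 11.55
tool_pos: [0.4916, 0.0771, 0.1433]
tool_rot: [3.142, 0.001, 0.02]
contact_force: [-5.3, -0.3, 1.0]
opening: 0.0258
```

{"name": "step_arm", "arguments": {
  "series": [
    [0,0,0,-0.04,0],
    [0,0,0,-0.04,0]
  ]
}}

```text
time: 11.75
tool_pos: [0.4916, 0.0771, 0.1413]
tool_rot: [3.142, 0.001, 0.02]
contact_force: [-4.8, -0.6, 1.5]
opening: 0.0261
```

{"name": "step_arm", "arguments": {
  "series": [
    [0,0,0,-0.04,0],
    [0,0,0,-0.04,0]
  ]
}}

```text
time: 11.95
tool_pos: [0.4916, 0.0771, 0.1393]
tool_rot: [3.142, 0.001, 0.02]
contact_force: [-5.9, -1.0, 1.1]
opening: 0.0258
```

```bash
python3 - <<'E'
from cell import sensors, vision
from h import *
print(sensors.observe()["tool_pos"],sensors.observe()["contact_force"],sensors.observe()["torque"])
r=vision.read_camera("side"); np.savez("side4.npz",**r)
cv2.imwrite("pics/a4.png",cv2.resize(r["pixels"][200:390,240:440],(600,570),interpolation=2))
E
```

```text
[0.49162627 0.07707966 0.1392818 ] [-5.8949795  -0.95315522  1.07770132] [-0.0347418   1.22941583 -0.06853204]
```

View pics/a4.png

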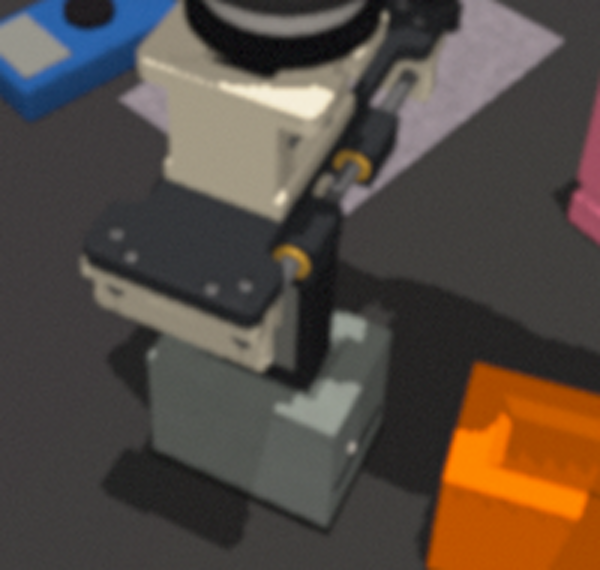

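The pack stands upright in the bay at (310,350), with the fingers well above the rim. The forces fit the ball riding on the land. Continuing the creep.

{"name": "step_arm", "arguments": {
  "series": [
    [0,0,0,-0.04,0],
    [0,0,0,-0.04,0]
  ]
}}

```text
time: 12.2
tool_pos: [0.4916, 0.0771, 0.1373]
tool_rot: [3.142, 0.001, 0.02]
contact_force: [-5.2, -0.6, -0.5]
opening: 0.0254
```

{"name": "step_arm", "arguments": {
  "series": [
    [0,0,0,-0.04,0],
    [0,0,0,-0.04,0]
  ]
}}

```text
time: 12.4
tool_pos: [0.4916, 0.0771, 0.1351]
tool_rot: [3.142, 0.001, 0.02]
contact_force: [-4.4, 0.5, -2.0]
opening: 0.026
```

{"name": "step_arm", "arguments": {
  "series": [
    [0,0,0,-0.04,0]
  ]
}}

```text
time: 12.5
tool_pos: [0.4918, 0.0771, 0.1341]
tool_rot: [3.142, 0.0, 0.02]
contact_force: [-4.2, 0.8, -3.2]
opening: 0.0256
```

{"name": "step_arm", "arguments": {
  "series": [
    [0,0,0,-0.03,0]
  ]
}}

```text
time: 12.6
tool_pos: [0.4922, 0.0771, 0.1335]
tool_rot: [3.141, -0.001, 0.02]
contact_force: [-2.6, -0.2, -3.0]
opening: 0.0256
```

{"name": "step_arm", "arguments": {
  "series": [
    [0,0,0,-0.03,0]
  ]
}}

```text
time: 12.7
tool_pos: [0.4926, 0.0771, 0.133]
tool_rot: [3.141, -0.001, 0.02]
contact_force: [-1.7, 0.1, -3.7]
opening: 0.0257
```

{"name": "step_arm", "arguments": {
  "series": [
    [0,0,0,-0.03,0]
  ]
}}

```text
time: 12.8
tool_pos: [0.4929, 0.0771, 0.1325]
tool_rot: [3.141, -0.002, 0.02]
contact_force: [-0.5, 0.6, -1.2]
opening: 0.0258
```

The force has fallen away, which is the click at TCP of about 0.134. Now feeling for the seat in small steps.

{"name": "step_arm", "arguments": {
  "series": [
    [0,0,0,-0.02,0]
  ]
}}

```text
time: 12.9
tool_pos: [0.4931, 0.0771, 0.1322]
tool_rot: [3.141, -0.003, 0.02]
contact_force: [-0.6, 0.2, -1.5]
opening: 0.0257
```

{"name": "step_arm", "arguments": {
  "series": [
    [0,0,0,-0.015,0]
  ]
}}

```text
time: 13.0
tool_pos: [0.493, 0.0771, 0.1319]
tool_rot: [3.141, -0.003, 0.02]
contact_force: [0.8, -0.7, -0.9]
opening: 0.0259
```

{"name": "step_arm", "arguments": {
  "series": [
    [0,0,0,-0.015,0]
  ]
}}

```text
time: 13.1
tool_pos: [0.4927, 0.0771, 0.1315]
tool_rot: [3.141, -0.002, 0.02]
contact_force: [-0.6, 0.2, -1.2]
opening: 0.0257
```

{"name": "step_arm", "arguments": {
  "series": [
    [0,0,0,-0.015,0]
  ]
}}

```text
time: 13.2
tool_pos: [0.4924, 0.0771, 0.1309]
tool_rot: [3.141, -0.001, 0.02]
contact_force: [-0.4, -0.0, -1.5]
opening: 0.0257
```

{"name": "step_arm", "arguments": {
  "series": [
    [0,0,0,-0.015,0]
  ]
}}

```text
time: 13.3
tool_pos: [0.4922, 0.0771, 0.1305]
tool_rot: [3.141, -0.001, 0.02]
contact_force: [-1.3, 0.2, 2.6]
opening: 0.0257
```

{"name": "step_arm", "arguments": {
  "series": [
    [0,0,0,-0.012,0]
  ]
}}

```text
time: 13.4
tool_pos: [0.4922, 0.0771, 0.1305]
tool_rot: [3.141, -0.001, 0.02]
contact_force: [-1.5, -0.7, 6.8]
opening: 0.0256
```

{"name": "step_arm", "arguments": {
  "series": [
    [0,0,0,-0.01,0]
  ]
}}

```text
time: 13.5
tool_pos: [0.4923, 0.0771, 0.1305]
tool_rot: [3.141, -0.001, 0.02]
contact_force: [-1.0, -0.1, 7.9]
opening: 0.026
```

{"name": "step_arm", "arguments": {
  "series": [
    [0,0,0,-0.01,0]
  ]
}}

```text
time: 13.6
tool_pos: [0.4923, 0.0771, 0.1305]
tool_rot: [3.141, -0.001, 0.02]
contact_force: [-3.4, -0.5, 9.7]
opening: 0.0258
```

{"name": "step_arm", "arguments": {
  "series": [
    [0,0,0,-0.008,0]
  ]
}}

```text
time: 13.7
tool_pos: [0.4923, 0.0771, 0.1305]
tool_rot: [3.141, -0.001, 0.02]
contact_force: [-2.5, 0.9, 12.0]
opening: 0.0258
```

The seat is met and does not yield: push of about 13–14 N at foot depth of about 51 mm, 30 mm below first ball contact. I'll relieve the push and let go.

{"name": "step_arm", "arguments": {
  "series": [
    [0,0,0,0.012,0],
    [0,0,0,0.012,0],
    [0,0,0,0,0]
  ]
}}

```text
time: 14.0
tool_pos: [0.4923, 0.0771, 0.1305]
tool_rot: [3.141, -0.001, 0.02]
contact_force: [-1.2, -0.2, 5.3]
opening: 0.0255
```

{"name": "step_arm", "arguments": {
  "series": [
    [0.5,0,0,0,0],
    [0.6,0,0,0,0],
    [0.7,0,0,0,0],
    [0.7,0,0,0,0],
    [0.7,0,0,0,0],
    [0.7,0,0,0,0]
  ]
}}

```text
time: 14.6
tool_pos: [0.4919, 0.0771, 0.1298]
tool_rot: [3.142, 0.0, 0.02]
contact_force: [0.5, -0.4, -0.7]
opening: 0.0642
```

{"name": "step_arm", "arguments": {
  "series": [
    [0.8,0,0,0.2,0],
    [0.8,0,0,0.5,0],
    [0.8,0,0,0.7,0],
    [0.8,0,0,0.8,0],
    [0.8,0,0,0.8,0],
    [0.8,0,0,0.8,0],
    [0.8,0,0,0.8,0],
    [0.8,-0.4,0,0.8,0],
    [0.8,-1,0,0.5,0],
    [0.8,-1,0,0,0],
    [0.8,-1,0,0,0],
    [0.8,0,0,0,0]
  ]
}}

```text
time: 15.8
tool_pos: [0.4046, 0.0773, 0.278]
tool_rot: [3.142, 0.0, 0.02]
contact_force: [1.0, 0.4, 0.7]
opening: 0.0737
```

```bash
python3 - <<'E'
from cell import sensors, vision
from h import *
print(sensors.observe()["time"],sensors.observe()["tool_pos"],sensors.observe()["contact_force"])
for n in ("side","top"):
    r=vision.read_camera(n); np.savez(f"{n}5.npz",**r)
    cv2.imwrite(f"pics/a5{n}.png",r["pixels"]);P=world(r)
    m=(np.abs(P[...,0]-.492)<.04)&(np.abs(P[...,1]-.078)<.03)&(P[...,2]>.14)&(P[...,2]<.175)
    q=P[m]
    if len(q)>20:
        h=np.percentile(q[:,2],90);q=q[np.abs(q[:,2]-h)<.004];print(n,len(q),"top z",np.median(q[:,2]).round(4),cv2.minAreaRect(q[:,:2].astype(np.float32)*1000))
        A=np.c_[q[:,:2],np.ones(len(q))];print("slope",np.linalg.lstsq(A,q[:,2],rcond=None)[0][:2].round(3))
E
```

```text
15.8 [0.40456264 0.07727615 0.27803366] [0.97040019 0.4129236  0.73136629]
side 636 top z 0.161 ((493.5340881347656, 78.45762634277344), (50.29340744018555, 27.83160972595215), 1.7520527839660645)
slope [ 0.001 -0.018]
top 548 top z 0.162 ((491.47637939453125, 77.2415771484375), (49.051231384277344, 25.63943862915039), 1.0782874822616577)
slope [0.    0.008]
```

View pics/a5side.png

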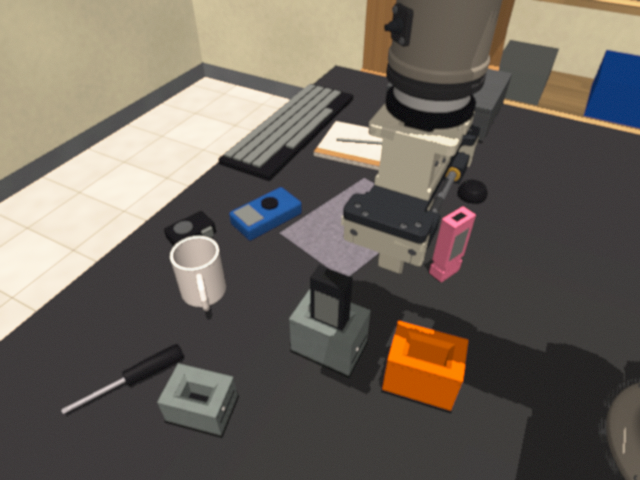

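The pack stands upright in the bay at (331,298), top at 0.161 m (foot about 51 mm below the rim), within 1 mm of the axis. The mug at (198,270) has not moved, and the gripper is clear. Handing in.

```bash
python3 - <<'E'
from cell import hand_in
print(hand_in())
E
```

```text
the job is handed in; nothing more can be done
None
```

I stood the larger black pack in the large grey cradle, pushed it past the ball to the seat, let go, and handed the job in at about 16 s.

- **Insertion:** The foot met the ball at about 0.060–0.063 m. The force fell away at a foot height of about 0.034–0.037 m, which I took as the click, and the seat stopped it at 0.031 m. I ended the push at about 13–14 N.
- **Last checks:** Both cameras put the foot about 51 mm below the rim. The pack is within about 1 mm of the bay axis and its top is level to within 0.02 rad. The gripper is clear and the mug unmoved.
- **Not confirmed:** The click is inferred from the force and the depth, since the ball can't be seen. I measured only about 4–5 N while passing the ball, slightly under the stated 5–11 N; the readings came only at the end of each move, so I may have missed the peak. The gripper hid the slim pack in the final side view, but nothing moved near it.

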